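Gauge the label rolls and load the spindle

TASK

First take the spent core off the label spindle and drop it in the waste bin. Then, one roll at a time from the widest to the narrowest, slide each label roll level onto the gauge pin as far as it will go: if it goes right down to the block, mount it fully home on the spindle (so that the widest ends up lowest); if it sticks near the top, lay it in the wooden returns tray, and deal with each roll before taking the next. Leave the tins and the jar standing where they are.

Things in the scene. Friction and masses are not known exactly. Their poses are not given: they have to be found in the camera images.
- gauge: gauge, fixed: aluminium block 80 x 80 x 12 mm with an upright stepped steel pin: 20 mm diameter for 22 mm, a cone to 13 mm over 6 mm, a 13 mm pilot 6 mm long; tip 46 mm above the counter. A roll that fits slides down to the block; a tight one sticks on the cone, its underside about 25 mm above the block. Origin: centre of the underside, z up
- gauge_foot (a point): centre of the gauge pin at the top face of the block (12 mm above the counter), where a fitting roll's underside comes to rest
- spindle: label spindle, fixed: round black foot 90 mm diameter, 10 mm thick, with a plain upright steel pin 20 mm in diameter and 60 mm long, its nose tapered over the last 6 mm; its tip is 70 mm above the counter. Origin: centre of the foot's underside, z up
- spindle_foot (a point): centre of the spindle at the top face of its foot (10 mm above the counter)
- core: spent cardboard core, a bare tube 36 mm outside, 24 mm bore, 44 mm long, standing on the spindle at the start. Origin: its middle; z along its axis
- tray: returns tray, fixed: low open wooden tray 170 (its x) x 210 (its y) mm, walls 25 mm high, floor and walls 4 mm thick. Origin: centre of its underside
- bin: waste bin, fixed: square grey open box 130 x 130 mm, 60 mm high, walls and floor 4 mm. Origin: centre of its underside
- roll_a1: white paper label roll on a cardboard core, 68 mm outside diameter, 16 mm wide, lying flat on a thin gold card at the start, alike on both faces. Its bore is either right (23 mm) or too tight (16.5 mm): the gauge tells. Absent in some starts. Origin: its middle (8 mm above its underside); z along its axis
- roll_a2: white paper label roll on a cardboard core, 68 mm outside diameter, 16 mm wide, lying flat on a thin gold card at the start, alike on both faces. Its bore is either right (23 mm) or too tight (16.5 mm): the gauge tells. Absent in some starts. Origin: its middle (8 mm above its underside); z along its axis
- roll_b1: white paper label roll on a cardboard core, 60 mm outside diameter, 16 mm wide, lying flat on a thin gold card at the start, alike on both faces. Its bore is either right (23 mm) or too tight (16.5 mm): the gauge tells. Absent in some starts. Origin: its middle (8 mm above its underside); z along its axis
- roll_b2: white paper label roll on a cardboard core, 60 mm outside diameter, 16 mm wide, lying flat on a thin gold card at the start, alike on both faces. Its bore is either right (23 mm) or too tight (16.5 mm): the gauge tells. Absent in some starts. Origin: its middle (8 mm above its underside); z along its axis
- roll_c1: white paper label roll on a cardboard core, 52 mm outside diameter, 16 mm wide, lying flat on a thin gold card at the start, alike on both faces. Its bore is either right (23 mm) or too tight (16.5 mm): the gauge tells. Absent in some starts. Origin: its middle (8 mm above its underside); z along its axis
- roll_c2: white paper label roll on a cardboard core, 52 mm outside diameter, 16 mm wide, lying flat on a thin gold card at the start, alike on both faces. Its bore is either right (23 mm) or too tight (16.5 mm): the gauge tells. Absent in some starts. Origin: its middle (8 mm above its underside); z along its axis
- roll_d1: white paper label roll on a cardboard core, 44 mm outside diameter, 16 mm wide, lying flat on a thin gold card at the start, alike on both faces. Its bore is either right (23 mm) or too tight (16.5 mm): the gauge tells. Absent in some starts. Origin: its middle (8 mm above its underside); z along its axis
- roll_d2: white paper label roll on a cardboard core, 44 mm outside diameter, 16 mm wide, lying flat on a thin gold card at the start, alike on both faces. Its bore is either right (23 mm) or too tight (16.5 mm): the gauge tells. Absent in some starts. Origin: its middle (8 mm above its underside); z along its axis
- roll_e1: white paper label roll on a cardboard core, 36 mm outside diameter, 16 mm wide, lying flat on a thin gold card at the start, alike on both faces. Its bore is either right (23 mm) or too tight (16.5 mm): the gauge tells. Origin: its middle (8 mm above its underside); z along its axis
- sweet_tin_b: squat closed tin, 40 mm diameter, 22 mm tall, standing on a gold card; absent in most starts, not part of the job. Origin: centre of its underside
- sweet_tin_d: squat closed tin, 40 mm diameter, 22 mm tall, standing on a gold card; absent in most starts, not part of the job. Origin: centre of its underside
- dragee_tin: small closed brass tin, 38 mm diameter, 30 mm tall, standing between the rolls and the gauge, not part of the job. Origin: centre of its underside
- sugar_jar: closed glass jar, 50 mm diameter, 80 mm tall, standing farther from the robot than the spindle and gauge, not part of the job. Origin: centre of its underside

How it is judged:
By the outcome, as a careful person would: the job done as asked, in the order asked, and still so for the second after the job is handed in, with the robot touching nothing.
Of roll_a1, roll_a2 only 1 to 1 are there at a start; the rules pass over those that are not, and their reading is None.
Of roll_c1, roll_c2 only 1 to 1 are there at a start; the rules pass over those that are not, and their reading is None.
Of roll_b1, roll_b2, sweet_tin_b only 1 to 1 are there at a start; the rules pass over those that are not, and their reading is None.
Of roll_d1, roll_d2, sweet_tin_d only 1 to 1 are there at a start; the rules pass over those that are not, and their reading is None.
At some moment in a run one of roll_a1, roll_a2, roll_b1, roll_b2, roll_c1, roll_c2, roll_d1, roll_d2, roll_e1 may be knocked a few centimetres aside while the robot is not near it.
Once in a run the grip may slacken for a moment while it holds something.
It also fails if it takes over 210 s, if anything falls off the work surface, if the arm or the gripper's body presses on something with over 40 N, if the wrist force passes 120 N, or if a joint passes its speed limit or range.

ROBOT

A 6-joint arm with a two-finger parallel gripper is mounted at the origin on the work surface. World frame = base frame: x ahead of the robot, y to its left, z up, the work surface at z = 0. Lengths are in m, angles in rad, forces in N, time in s.
With the tool pointing down it reaches from about 0.275 to 0.85 m from the base axis. Payload 19 kg.
Tool frame: the origin (TCP) lies midway between the tips of the shut fingers; the grasp point (between the pads) lies robot.grasp_offset behind it (robot.grasp_offset is the distance from the TCP to the grasp point, in m); z points along the fingers, y is the line along which they close (so a half turn about z gives the same grasp; the last joint's range is limited). The gripper opens to 85 mm and grips with 20 to 120 N. Pads are 22 mm wide; open, the fingers measure 114 mm over their backs; the gripper's body (76 mm by 85 mm) begins 54 mm behind the grasp point. The pads swing forward as they close: fully open they stand 13 mm farther back than shut.
Start: joints at [1.2, 0.15, 1.437, -0, 1.554, -0.134], TCP at [0.135, 0.559, 0.198] pointing down, gripper open.
Joint ranges: [-2.8, 2.8], [-0.68, 2.1], [0.12, 2.68], [-1.39, 4.53], [0.16, 2.79], [-2.81, 2.81]. Speed limits (rad/s): [1.89, 1.89, 2.22, 3.01, 3.01, 3.01].

INTERFACE

Orientations are given as a 3x3 rotation matrix whose columns are the frame's x, y, z axes.
In Python, from workcell import robot gives the robot as it stands.
- The arm moves only by the tool send_rows, never from a script. Its argument "motion" is text: rows parted by semicolons, each of 5 numbers parted by spaces: the opening, from 0 (shut) to 1 (fully open), then the shift along the tool's x, y, z scaled (see below), then the turn about the tool's z scaled (see below). In form: hand x y z twist; .... A call has 1 to 20 rows; each row is the pose to reach, as a shift and turn from the pose commanded when the call began, along the tool's axes at that moment; what a row does not reach only later rows make up. The controller multiplies each number of a shift by 0.5 m and each number of a turn by 90 degrees. A row lasts 1/8 s, in which the tool goes at most 62.5 mm and 10.7 degrees, less where a joint would pass 70% of its speed; a pose out of reach is approached as far as the arm can. A call with a number of a shift or a turn outside -1 to 1 is refused whole. A call with a gripper value outside its range is refused whole. The fingers move at their own pace and stop on an object; the grip force is fixed at half the most. Time passes only in rows, so rows that repeat a pose let the fingers close. It gives the time, the measured TCP pose, the force, the opening and the grip force at its end, in the units of the state.
- robot.read_state(): the state, without advancing time (a new reading comes with each control period).
- robot.snapshot(name): name is "scene" or "top" or "wrist"; returns a dict with "color" (384x512x3 uint8, blue, green, red), "mtx" (3x3 intrinsics, pixels), "k1" (the pictures are not rectified: a ray, as slopes to the right and down, at radius r is drawn at 1 + k1 r^2 times it, then the intrinsics apply), "xyz" and "orientation" of the camera in the world. Camera axes: x right, y down, z forward; pixel columns grow to the right and rows downward; lengths in m; the calibration is good to about 2 mm. A picture is of the moment at which its call begins. There is no depth.
- robot.finish_job(): hands the job in; it is judged then, once.
Trained networks look in a picture, given as the dict that the camera call returned (one of the last four; its "shot" number tells which), for a name from the list of things; names that differ only in an ending like _2 or _b are one class to them, and where a whole thing is asked for, a point or a joint stands for the part that bears it (a point fixed in the world has none). Each returns a list of dicts, best first, with "confidence" (0 to 1); they miss things now and then, are a little off and sometimes report something else, mostly with a low value. They report only what shows in the picture. A call takes as long as a camera call.
- robot.masks_of(target, picture): "region" (384x512 bool, what is visible of it).
- robot.tip_of(target, picture): "location" ([x, y, z] in m, in world coordinates, good to about 4 mm: a listed point, or the origin of a listed thing).
The state is a dict: "time": time; "joints": joint angles; "qd": joint speeds; "effort": joint torques, N m; "ee_pos": TCP position; "eef_rot": TCP orientation; "force": force on the tool from outside, world axes, zero at the start; "ft_torque": the same for the moment, N m; "finger_gap": finger opening in m; "grasp_force": force on a finger pad.
Only numpy, scipy, OpenCV 4.12 (cv2) and the standard library are available. Lean on these libraries where they do the work, as an engineer would, in place of code of your own. Each camera call takes 0.05 s, during which the arm holds its last target. There are 200 camera calls.

## Working session

There is one attempt and no reset: what is moved stays moved. The work goes in short steps, Python scripts to look and compute and a tool call to move; the robot and the scene stay as the last step left them, time stands still between calls to the robot, and variables do not carry over. Pictures are saved under pics/ and viewed, at most 14 in all, crops included, and the job is handed in when it is done.

Besides the shell and the picture viewer there is one more tool, called after ">>>" as name(argument=value, ...) on one line, values as JSON. send_rows: Moves the arm, as the interface text tells. Its arguments: {"type":"object","properties":{"motion":{"type":"string"}},"required":["motion"]}

```bash
mkdir -p pics; ls
python3 - <<'E'
from workcell import robot
import cv2,numpy as np
np.set_printoptions(precision=4,suppress=True)
s=robot.read_state();print(s,robot.grasp_offset)
a=robot.snapshot("scene");b=robot.snapshot("top")
for p in(a,b):print(p["mtx"],p["k1"],p["xyz"],p["orientation"])
cv2.imwrite("pics/1.png",a["color"]);cv2.imwrite("pics/2.png",b["color"])
for n in["gauge","gauge_foot","spindle_foot","core","tray","bin","roll_a1","roll_b1","roll_c1","roll_d1","roll_e1","sweet_tin_b","dragee_tin","sugar_jar"]:
  for p in (b,a):
    print(n,[(np.round(d["location"],3),round(d["confidence"],2)) for d in robot.tip_of(n,p)[:4]])
E
```

```text
pics
{'time': 0.0, 'joints': array([ 1.2   ,  0.151 ,  1.438 , -0.    ,  1.5538, -0.134 ]), 'qd': array([ 0.0017, -0.0008,  0.0008, -0.0013,  0.0008,  0.0014]), 'effort': array([ -0.0013, -71.3055, -57.087 ,  -0.0002,   0.0087,  -0.    ]), 'ee_pos': array([0.1348, 0.5587, 0.1974]), 'eef_rot': array([[-0.9721,  0.2346, -0.0004],
       [ 0.2346,  0.9721, -0.0011],
       [ 0.0001, -0.0012, -1.    ]]), 'force': array([ 0.2778, -0.2711,  0.281 ]), 'ft_torque': array([ 0.013 , -0.0039,  0.0256]), 'grasp_force': 0.0, 'finger_gap': 0.08509576797218549} 0.0187
[[425.418    0.     249.1724]
 [  0.     425.418  197.1825]
 [  0.       0.       1.    ]] -0.005708772742254958 [1.1238 0.0204 0.7588] [[-0.0053  0.7911 -0.6116]
 [ 0.9998  0.0158  0.0117]
 [ 0.0189 -0.6114 -0.7911]]
[[457.0819   0.     260.9791]
 [  0.     457.0819 189.1198]
 [  0.       0.       1.    ]] -0.10940717592834343 [0.3613 0.0307 1.0785] [[-0.0009 -0.9769  0.2138]
 [-1.      0.0013  0.0018]
 [-0.0021 -0.2138 -0.9769]]
gauge [(array([ 0.614, -0.008, -0.003]), 0.97)]
gauge [(array([ 0.606, -0.002, -0.002]), 0.57)]
gauge_foo
[... 574 characters left out ...]
.72)]
roll_b1 []
roll_b1 []
roll_c1 [(array([0.531, 0.226, 0.005]), 0.76)]
roll_c1 [(array([0.529, 0.227, 0.006]), 0.73)]
roll_d1 [(array([0.411, 0.305, 0.005]), 0.72)]
roll_d1 [(array([0.412, 0.302, 0.006]), 0.71)]
roll_e1 [(array([0.631, 0.329, 0.008]), 0.63)]
roll_e1 [(array([0.628, 0.326, 0.008]), 0.82), (array([ 0.47 , -0.302, -0.   ]), 0.67)]
sweet_tin_b [(array([0.437, 0.137, 0.003]), 0.74)]
sweet_tin_b [(array([ 0.436,  0.135, -0.005]), 0.68)]
dragee_tin [(array([0.528, 0.079, 0.004]), 0.78)]
dragee_tin [(array([ 0.53 ,  0.077, -0.001]), 0.82)]
sugar_jar [(array([0.743, 0.114, 0.002]), 0.59), (array([ 0.448, -0.053,  0.001]), 0.45)]
sugar_jar [(array([ 0.743,  0.116, -0.001]), 0.96)]
```

View pics/1.png

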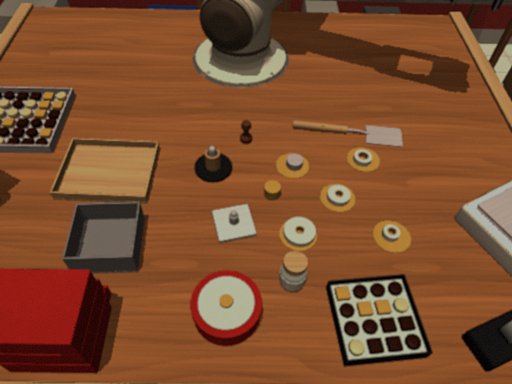

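View pics/2.png

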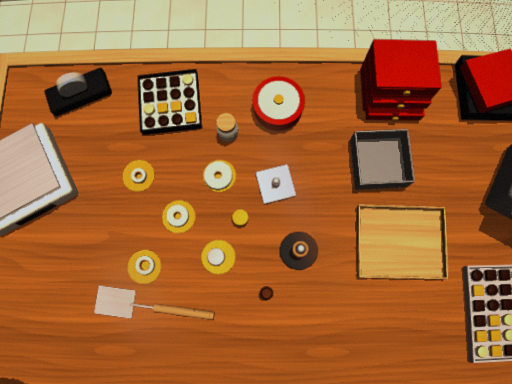

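The views show the core on its spindle at scene pixel (212,160) and the gauge at (234,222). Roll A is at (299,232), C at (339,196), D at (363,158) and E at (392,234). The sweet tin is at (293,165) and the brass tin at (272,188). The tray and bin are on the left.

>>> send_rows(motion="1 -0.45 -0.5 0 -0.151; 1 -0.45 -0.5 0 -0.151; 1 -0.45 -0.5 0 -0.151; 1 -0.45 -0.5 0 -0.151; 1 -0.45 -0.5 0 -0.151; 1 -0.45 -0.5 0 -0.151; 1 -0.45 -0.5 0 -0.151; 1 -0.45 -0.5 0 -0.151")

```text
time: 2.5
ee_pos: [0.2948, 0.2635, 0.1981]
eef_rot: [[-1.0, -0.0, -0.0], [-0.0, 1.0, 0.0], [0.0, 0.0, -1.0]]
force: [0.3, -0.0, -0.4]
finger_gap: 0.0858
grasp_force: 0.0
```

```bash
cat > h.py <<'E'
from workcell import robot
import cv2,numpy as np
np.set_printoptions(precision=4,suppress=True)
def unproj(p,uv,z):
    K=p["mtx"];d=(np.array(uv,float)-K[:2,2])/K[0,0]
    s=d.copy()
    for _ in range(10): s=d/(1+p["k1"]*(s@s))
    r=p["orientation"]@np.array([s[0],s[1],1]);return p["xyz"]+r*(z-p["xyz"][2])/r[2]
def proj(p,X):
    c=p["orientation"].T@(np.array(X,float)-p["xyz"]);s=c[:2]/c[2]
    return s*(1+p["k1"]*(s@s))*p["mtx"][0,0]+p["mtx"][:2,2]
def go(x,y,z,s=None):
    s=s or robot.read_state();d=s["eef_rot"].T@(np.array([x,y,z])-s["ee_pos"])
    R=s["eef_rot"];tw=-np.arctan2(-R[0,1]*-1,R[1,1])
    print("go",(d/0.5).round(4),"twist",round(tw/(np.pi/2),4))
def st():
    s=robot.read_state();print("t",round(s["time"],2),"p",s["ee_pos"],"F",s["force"].round(1),"gap",round(s["finger_gap"],4),"gf",round(s["grasp_force"],1));return s
def loc(n,cams=("top","scene"),k=2):
    for c in cams:
        p=robot.snapshot(c)
        print(n,c,[(np.round(d["location"],4),round(d["confidence"],2)) for d in robot.tip_of(n,p)[:k]])
E
python3 - <<'E'
from h import *
s=st();print(s["eef_rot"],s["joints"]);go(.45,-.057,.2,s)
E
```

```text
t 2.5 p [0.2948 0.2635 0.1981] F [ 0.3 -0.  -0.4] gap 0.0858 gf 0.0
[[-1.     -0.0002 -0.    ]
 [-0.0002  1.      0.0002]
 [ 0.      0.0002 -1.    ]] [ 0.5336 -0.2357  1.8077  0.0002  1.5695 -1.0374]
go [-0.3102 -0.641  -0.004 ] twist 0.0001
```

>>> send_rows(motion="1 -0.31 -0.64 -0.004 0; 1 -0.31 -0.64 -0.004 0; 1 -0.31 -0.64 -0.004 0; 1 -0.31 -0.64 -0.004 0; 1 -0.31 -0.64 -0.004 0; 1 -0.31 -0.64 -0.004 0; 1 -0.31 -0.64 -0.004 0; 1 -0.31 -0.64 -0.004 0")

```text
time: 3.5
ee_pos: [0.4501, -0.0558, 0.1997]
eef_rot: [[-1.0, -0.001, -0.001], [-0.001, 1.0, 0.0], [0.001, 0.0, -1.0]]
force: [-0.3, -0.2, -0.7]
finger_gap: 0.0851
grasp_force: 0.0
```

Run:
```python
from h import *
s=st()
p=robot.snapshot("wrist");cv2.imwrite("pics/3.png",p["color"]);print(p["mtx"],p["k1"],p["xyz"]-s["ee_pos"],p["orientation"])
for n in["core","spindle","spindle_foot"]:print(n,[(d["location"],d["confidence"]) for d in robot.tip_of(n,p)])
print(proj(p,[.45,-.057,.07]))
```

```text
t 3.5 p [ 0.4501 -0.0558  0.1997] F [-0.3 -0.2 -0.7] gap 0.0851 gf 0.0
[[271.8524   0.     256.3117]
 [  0.     271.8524 194.5461]
 [  0.       0.       1.    ]] -0.06705212894064619 [-0.0729  0.0001  0.1753] [[-0.0016  0.9576  0.2882]
 [ 1.      0.0014  0.001 ]
 [ 0.0006  0.2882 -0.9576]]
core [([0.4512, -0.0588, 0.0327], 0.57)]
spindle [([0.4471, -0.0527, -0.0037], 0.7)]
spindle_foot [([0.4509, -0.057, 0.0113], 0.57)]
[254.9005 178.691 ]
```

View pics/3.png

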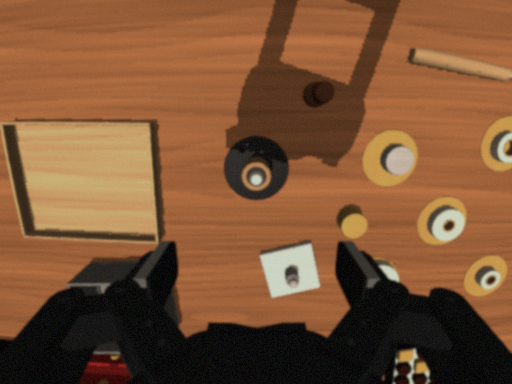

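The wrist view shows the spindle nose at (256,179), which matches its estimate, with the fingers at the bottom. Next I grasp the core and lift it.

>>> send_rows(motion="1 0 -0.002 0.15 0; 1 0 -0.002 0.25 0; 1 0 -0.002 0.35 0; 1 0 -0.002 0.35 0; 1 0 -0.002 0.35 0; 0 0 -0.002 0.35 0; 0 0 -0.002 0.35 0; 0 0 -0.002 0.35 0; 0 0 -0.002 0.35 0; 0 0 -0.002 0.35 0; 0 0 -0.002 0.35 0; 0 0 -0.002 0.3 0; 0 0 -0.002 0.2 0; 0 0 -0.002 0.1 0; 0 0 -0.002 0.1 0; 0 0 -0.002 0.1 0")

```text
time: 5.7
ee_pos: [0.4499, -0.0578, 0.1497]
eef_rot: [[-1.0, -0.0, -0.0], [-0.0, 1.0, -0.0], [0.0, -0.0, -1.0]]
force: [-0.5, -0.9, -0.7]
finger_gap: -0.0
grasp_force: 0.0
```

Run:
```python
from h import *
s=st();go(.665,-.26,.15,s)
p=robot.snapshot("wrist");cv2.imwrite("pics/4.png",p["color"])
print(proj(p,[.450,-.0565,.07]))
for n in["core","spindle_foot"]:print(n,[(d["location"],d["confidence"]) for d in robot.tip_of(n,p)])
```

```text
t 5.7 p [ 0.4499 -0.0578  0.1497] F [-0.5 -0.9 -0.7] gap -0.0 gf 0.0
go [-0.43   -0.4046 -0.0008] twist 0.0002
[257.2873 190.8176]
core [([0.4495, -0.0553, 0.0316], 0.91), ([0.6279, 0.1388, 0.0068], 0.45)]
spindle_foot [([0.4515, -0.0569, 0.0083], 0.65)]
```

View pics/4.png

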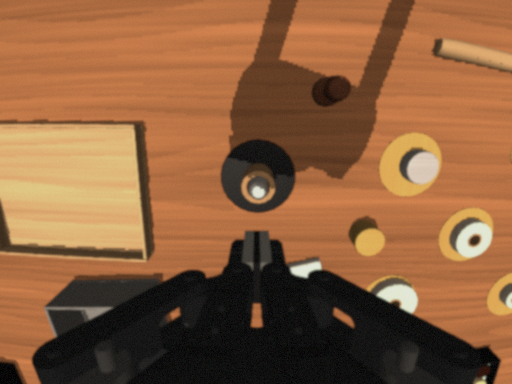

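The core is still on the spindle at (258,187) and the fingers closed empty, probably because I lifted too soon. I'll retry and check the grip before lifting.

>>> send_rows(motion="1 0 0 0 0; 1 0 0 0 0; 1 0 0 0 0; 1 0 0 0 0; 1 0 0 0 0; 1 0 0 0 0; 1 0 0 0 0; 1 0 0 0 0; 1 0 0 0 0; 1 0 0 0.1 0; 1 0 0.001 0.2 0; 1 0 0.001 0.25 0; 1 0 0.001 0.25 0; 0 0 0.001 0.25 0; 0 0 0.001 0.25 0; 0 0 0.001 0.25 0; 0 0 0.001 0.25 0; 0 0 0.001 0.25 0; 0 0 0.001 0.25 0; 0 0 0.001 0.25 0")

```text
time: 8.35
ee_pos: [0.4504, -0.0563, 0.0258]
eef_rot: [[-1.0, -0.0, 0.001], [-0.0, 1.0, 0.002], [-0.001, 0.002, -1.0]]
force: [-2.0, 11.6, 11.8]
finger_gap: 0.0162
grasp_force: 58.4
```

>>> send_rows(motion="0 0 0 0 0; 0 0 0 0 0; 0 0 0 0 0; 0 0 0 0 0")

```text
time: 8.85
ee_pos: [0.4504, -0.0563, 0.0258]
eef_rot: [[-1.0, -0.0, 0.001], [-0.0, 1.0, 0.002], [-0.001, 0.002, -1.0]]
force: [-2.7, 11.0, 11.5]
finger_gap: 0.016
grasp_force: 58.4
```

Run:
```python
from h import *
p=robot.snapshot("wrist");q=robot.snapshot("scene")
u,v=proj(q,[.45,-.0565,.04]).astype(int)
c=cv2.resize(q["color"][v-60:v+60,u-80:u+80],(533,400),interpolation=2)
cv2.imwrite("pics/5.png",np.hstack([p["color"][84:,100:400],cv2.resize(c,(400,300))]))
```

```text
(no output)
```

View pics/5.png

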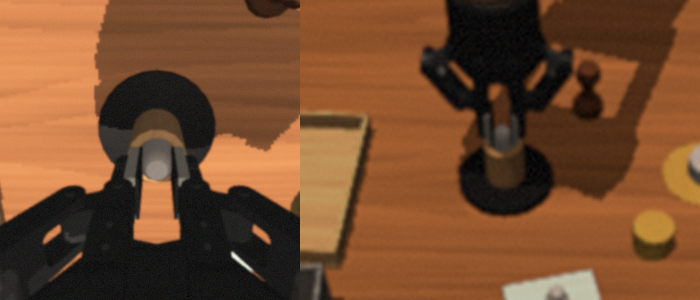

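The view shows the fingers closed on the pin nose above the core. I'll compare the projected TCP with the visible fingertips.

Run:
```python
from h import *
s=st();print(s["eef_rot"])
p=robot.snapshot("wrist");q=robot.snapshot("scene")
for z in(.01,.0258,.054,.07): print(z,proj(p,[.4504,-.0563,z])-[100,84],proj(q,[.4504,-.0563,z]))
u,v=proj(q,[.45,-.0565,.04]).astype(int);print(u-80,v-60)
```

```text
t 8.95 p [ 0.4504 -0.0563  0.0258] F [-1.8 11.8 11.8] gap 0.0163 gf 58.4
[[-1.     -0.0004  0.0008]
 [-0.0004  1.      0.0016]
 [-0.0008  0.0016 -1.    ]]
0.01 [155.8882 130.1215] [212.1669 164.9107]
0.0258 [155.8956 138.2655] [211.8287 160.3563]
0.054 [155.9124 156.5414] [211.2037 151.9359]
0.07 [155.9249 169.8525] [210.8361 146.9839]
131 96
```

Run:
```python
from h import *
p=robot.snapshot("wrist");q=robot.snapshot("scene")
a=cv2.resize(q["color"][120:185,180:245],(400,400),interpolation=2)
b=cv2.resize(p["color"][164:324,176:336],(400,400),interpolation=2)
cv2.imwrite("pics/6.png",np.hstack([a,b]))
```

```text
(no output)
```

View pics/6.png

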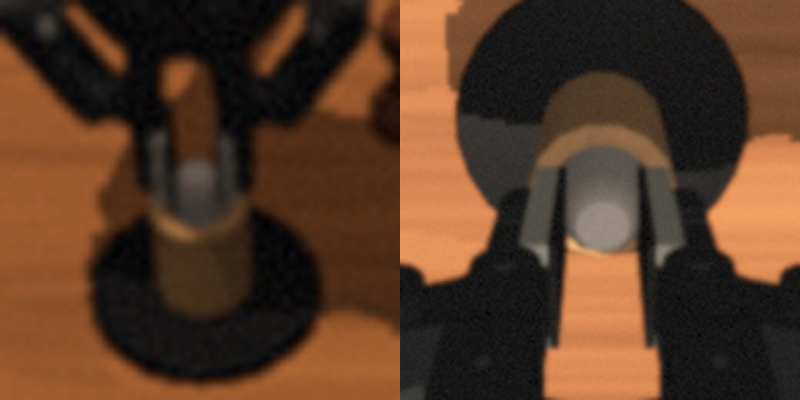

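The fingers hold the bare pin nose, so the real fingertips sit about 3 cm farther back than the TCP reading suggests. I'll open, go lower and close again.

>>> send_rows(motion="1 0 0 0 0; 1 0 0 0 0; 1 0 0 0 0; 1 0 0 0 0; 1 0 0 0 0; 1 0 0 0 0; 1 0 0 0.015 0; 1 0 0 0.03 0; 1 0 0 0.045 0; 1 0 0 0.045 0; 0 0 0 0.045 0; 0 0 0 0.045 0; 0 0 0 0.045 0; 0 0 0 0.045 0; 0 0 0 0.045 0; 0 0 0 0.045 0; 0 0 0 0.045 0; 0 0 0 0.045 0")

```text
time: 11.4
ee_pos: [0.4504, -0.0575, 0.0031]
eef_rot: [[-1.0, -0.0, 0.001], [-0.0, 1.0, -0.0], [-0.001, -0.0, -1.0]]
force: [-2.7, 0.1, 7.9]
finger_gap: 0.0336
grasp_force: 59.2
```

Run:
```python
from h import *
s=st()
p=robot.snapshot("wrist");q=robot.snapshot("scene")
a=cv2.resize(q["color"][120:185,180:245],(400,400),interpolation=2)
b=cv2.resize(p["color"][164:324,176:336],(400,400),interpolation=2)
cv2.imwrite("pics/7.png",np.hstack([a,b]))
```

```text
t 11.4 p [ 0.4504 -0.0575  0.0031] F [-2.7  0.1  7.9] gap 0.0336 gf 59.2
```

View pics/7.png

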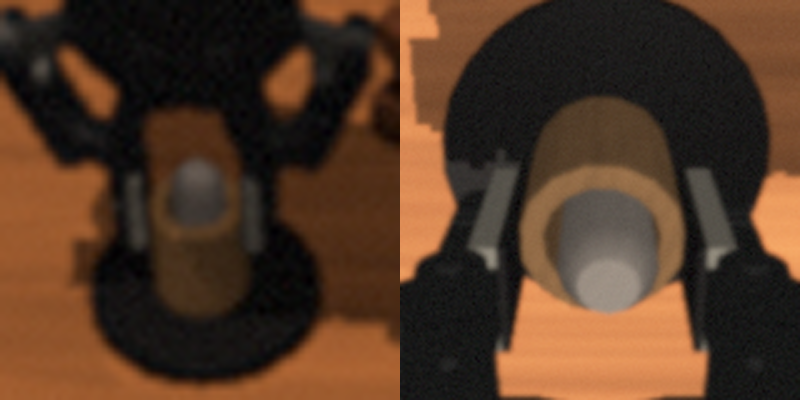

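Now the pads hold the core, with tips at about z 0.025 while the TCP reads 0.003. Lifting.

>>> send_rows(motion="0 0 0 -0.03 0; 0 0 0 -0.1 0; 0 0 0 -0.18 0; 0 0 0 -0.25 0; 0 0 0 -0.25 0; 0 0 0 -0.25 0")

```text
time: 12.25
ee_pos: [0.4499, -0.0573, 0.1274]
eef_rot: [[-1.0, -0.0, -0.0], [-0.0, 1.0, -0.0], [0.0, -0.0, -1.0]]
force: [0.1, -0.0, -0.7]
finger_gap: 0.0337
grasp_force: 59.8
```

Run:
```python
from h import *
s=st();go(.665,-.26,.128,s)
```

```text
t 12.25 p [ 0.4499 -0.0573  0.1274] F [ 0.1 -0.  -0.7] gap 0.0337 gf 59.8
go [-0.4301 -0.4056 -0.0013] twist 0.0002
```

>>> send_rows(motion="0 -0.43 -0.405 0 0; 0 -0.43 -0.405 0 0; 0 -0.43 -0.405 0 0; 0 -0.43 -0.405 0 0; 0 -0.43 -0.405 0 0; 0 -0.43 -0.405 0 0; 0 -0.43 -0.405 0 0; 0 -0.43 -0.405 0.1 0; 0 -0.43 -0.405 0.19 0; 0 -0.43 -0.405 0.19 0; 0 -0.43 -0.405 0.19 0")

```text
time: 13.62
ee_pos: [0.6658, -0.2597, 0.035]
eef_rot: [[-1.0, -0.001, 0.002], [-0.001, 1.0, -0.001], [-0.002, -0.001, -1.0]]
force: [-0.1, 0.6, 0.8]
finger_gap: 0.034
grasp_force: 59.8
```

>>> send_rows(motion="0.6 0 0 0 0; 0.6 0 0 0 0; 0.6 0 0 0 0; 0.6 0 0 0 0; 0.6 0 0 -0.1 0; 0.6 0 0 -0.2 0; 1 0 0 -0.3 0; 1 0 0 -0.3 0; 1 0 0 -0.3 0")

```text
time: 14.75
ee_pos: [0.665, -0.2597, 0.1818]
eef_rot: [[-1.0, -0.0, -0.001], [-0.0, 1.0, 0.0], [0.001, 0.0, -1.0]]
force: [-0.2, -0.0, -0.7]
finger_gap: 0.0856
grasp_force: 0.0
```

Run:
```python
from h import *
s=st()
loc("core");loc("roll_a1");loc("gauge_foot")
go(.631,.136,.1,s)
```

```text
t 14.75 p [ 0.665  -0.2597  0.1818] F [-0.2 -0.  -0.7] gap 0.0856 gf 0.0
core top [(array([0.4372, 0.1379, 0.0027]), 0.2)]
core scene [(array([ 0.6685, -0.2619,  0.0259]), 0.91)]
roll_a1 top [(array([0.6318, 0.1332, 0.0054]), 0.97)]
roll_a1 scene [(array([0.6309, 0.1378, 0.0116]), 0.94), (array([ 0.6092, -0.0058,  0.014 ]), 0.42)]
gauge_foot top [(array([ 0.6653, -0.2579,  0.0003]), 0.71), (array([0.614 , 0.0026, 0.0121]), 0.64)]
gauge_foot scene [(array([ 0.612 , -0.0035,  0.013 ]), 0.77), (array([ 0.4506, -0.057 ,  0.0115]), 0.54)]
go [0.0675 0.7913 0.1638] twist 0.0002
```

>>> send_rows(motion="1 0.068 0.791 0.06 0; 1 0.068 0.791 0.06 0; 1 0.068 0.791 0.06 0; 1 0.068 0.791 0.06 0; 1 0.068 0.791 0.06 0; 1 0.068 0.791 0.06 0; 1 0.068 0.791 0.06 0; 1 0.068 0.791 0.06 0; 1 0.068 0.791 0.06 0")

```text
time: 16.48
ee_pos: [0.6313, 0.1346, 0.1526]
eef_rot: [[-1.0, 0.0, 0.0], [0.0, 1.0, -0.0], [-0.0, -0.0, -1.0]]
force: [0.7, 0.2, 0.3]
finger_gap: 0.0859
grasp_force: 0.0
```

```bash
cat >> h.py <<'E'
def blob(p,n,z,guess):
    """white top-face centre via ellipse fit of the bright, unsaturated blob nearest the guess"""
    hsv=cv2.cvtColor(p["color"],cv2.COLOR_BGR2HSV)
    m=((hsv[...,1]<70)&(hsv[...,2]>110)).astype(np.uint8)
    cs,_=cv2.findContours(m,cv2.RETR_EXTERNAL,cv2.CHAIN_APPROX_NONE)
    out=[]
    for c in cs:
        if cv2.contourArea(c)<60: continue
        e=cv2.fitEllipse(cv2.convexHull(c));out.append((np.linalg.norm(unproj(p,e[0],z)[:2]-guess),unproj(p,e[0],z)[:2],np.array(e[0]),np.array(e[1])*0+np.array(e[1])))
    out.sort(key=lambda o:o[0]);print(n,[(o[1],o[2].round(1),o[3].round(1)) for o in out[:1]])
    return out[0] if out else None
E
python3 - <<'E'
from h import *
s=st()
w=robot.snapshot("wrist");t=robot.snapshot("top");q=robot.snapshot("scene")
for p,n in((w,"w"),(t,"t"),(q,"s")): blob(p,n,.017,[.631,.136])
cv2.imwrite("pics/8.png",w["color"])
E
```

```text
t 16.48 p [0.6313 0.1346 0.1526] F [0.7 0.2 0.3] gap 0.0859 gf 0.0
w [(array([0.6301, 0.1358]), array([257.1, 176.6]), array([54.6, 55.6]))]Traceback (most recent call last):
  File "<stdin>", line 4, in <module>
  File "h.py", line 30, in blob
    e=cv2.fitEllipse(cv2.convexHull(c));out.append((np.linalg.norm(unproj(p,e[0],z)[:2]-guess),unproj(p,e[0],z)[:2],np.array(e[0]),np.array(e[1])*0+np.array(e[1])))
cv2.error: OpenCV(4.12.0) /io/opencv/modules/imgproc/src/shapedescr.cpp:361: error: (-201:Incorrect size of input array) There should be at least 5 points to fit the ellipse in function 'fitEllipseNoDirect'
```

>>> send_rows(motion="1 0.002 0.002 0.1 0; 1 0.002 0.002 0.2 0; 1 0.002 0.002 0.28 0; 1 0.002 0.002 0.32 0; 1 0.002 0.002 0.349 0; 1 0.002 0.002 0.349 0; 1 0.002 0.002 0.349 0; 0 0.002 0.002 0.349 0; 0 0.002 0.002 0.349 0; 0 0.002 0.002 0.349 0; 0 0.002 0.002 0.349 0; 0 0.002 0.002 0.349 0; 0 0.002 0.002 0.349 0; 0 0.002 0.002 0.349 0")

```text
time: 18.38
ee_pos: [0.6334, 0.1378, -0.0177]
eef_rot: [[-1.0, -0.001, 0.008], [-0.001, 1.0, 0.002], [-0.008, 0.002, -1.0]]
force: [1.3, 5.1, 32.0]
finger_gap: 0.0
grasp_force: 16.3
```

```bash
sed -i 's/cv2.fitEllipse(cv2.convexHull(c))/cv2.fitEllipse(c)/' h.py
python3 - <<'E'
from h import *
s=st()
w=robot.snapshot("wrist");q=robot.snapshot("scene")
a=cv2.resize(q["color"][195:260,265:330],(400,400),interpolation=2)
b=cv2.resize(w["color"][134:334,156:356],(400,400),interpolation=2)
cv2.imwrite("pics/8.png",np.hstack([a,b]))
E
```

```text
t 18.38 p [ 0.6334  0.1378 -0.0177] F [ 1.3  5.1 32. ] gap 0.0 gf 16.3
```

View pics/8.png

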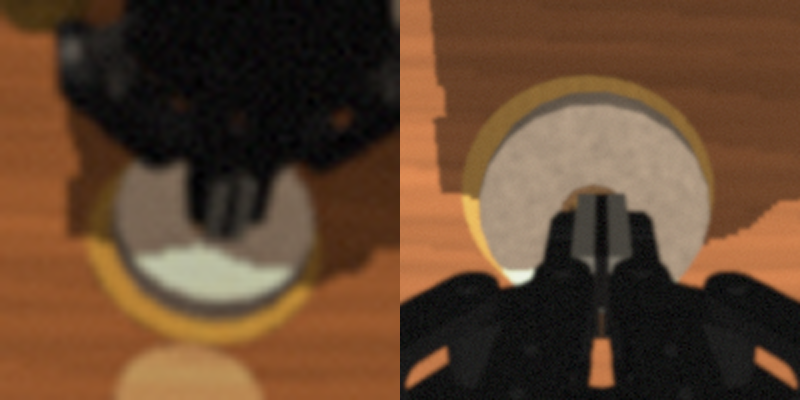

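The fingers closed on top of roll A and pressed with 32 N. So the real shut tips are about 35 mm behind the reported TCP. I'll lift, reopen and measure the roll again.

>>> send_rows(motion="0 0 0 -0.05 0; 0 0 0 -0.15 0; 1 0 0 -0.25 0; 1 0 0 -0.344 0; 1 0 0 -0.344 0; 1 0 0 -0.344 0; 1 0 0 -0.344 0; 1 0 0 -0.344 0; 1 0 0 -0.344 0; 1 0 0 -0.344 0; 1 0 0 -0.344 0")

```text
time: 19.85
ee_pos: [0.63, 0.1368, 0.1499]
eef_rot: [[-1.0, -0.0, -0.0], [-0.0, 1.0, -0.0], [0.0, -0.0, -1.0]]
force: [-0.7, -0.1, -0.6]
finger_gap: 0.0856
grasp_force: 0.0
```

Run:
```python
from h import *
s=st()
w=robot.snapshot("wrist");t=robot.snapshot("top");q=robot.snapshot("scene")
for p,n in((w,"w"),(t,"t"),(q,"s")): o=blob(p,n,.017,[.631,.136])
o=blob(w,"w",.017,[.631,.136]);go(o[1][0],o[1][1],-.037,s)
```

```text
t 19.85 p [0.63   0.1368 0.1499] F [-0.7 -0.1 -0.6] gap 0.0856 gf 0.0
w [(array([0.6302, 0.1358]), array([255.2, 178.3]), array([54.1, 55. ]))]
t [(array([ 0.6069, -0.0017]), array([275.4, 183.7]), array([37.5, 38.3]))]
s [(array([0.6419, 0.135 ]), array([298.8, 232.9]), array([20.5, 32.5]))]
w [(array([0.6302, 0.1358]), array([255.2, 178.3]), array([54.1, 55. ]))]
go [-0.0004 -0.0018  0.3739] twist 0.0003
```

>>> send_rows(motion="1 0 -0.002 0.1 0; 1 0 -0.002 0.2 0; 1 0 -0.002 0.28 0; 1 0 -0.002 0.33 0; 1 0 -0.002 0.36 0; 1 0 -0.002 0.374 0; 1 0 -0.002 0.374 0; 1 0 -0.002 0.374 0")

```text
time: 21.0
ee_pos: [0.6306, 0.1358, -0.036]
eef_rot: [[-1.0, -0.0, 0.001], [-0.0, 1.0, 0.0], [-0.001, 0.0, -1.0]]
force: [0.7, -0.4, -0.4]
finger_gap: 0.0851
grasp_force: 0.0
```

>>> send_rows(motion="0 0 0 0 0; 0 0 0 0 0; 0 0 0 0 0; 0 0 0 0 0; 0 0 0 0 0; 0 0 0 0 0")

```text
time: 21.75
ee_pos: [0.6306, 0.1357, -0.0354]
eef_rot: [[-1.0, -0.001, 0.002], [-0.001, 1.0, -0.0], [-0.002, -0.0, -1.0]]
force: [-4.7, -1.0, 14.9]
finger_gap: 0.0657
grasp_force: 63.5
```

Roll A is gripped (gap 66 mm). I'll lift it and carry it just beyond the gauge, so the wrist camera can measure the gauge pin.

>>> send_rows(motion="0 0 0 -0.04 0; 0 0 0 -0.13 0; 0 0 0 -0.234 0; 0 0 0 -0.234 0; 0 -0.05 -0.1 -0.234 0; 0 -0.1 -0.2 -0.234 0; 0 -0.14 -0.278 -0.234 0; 0 -0.14 -0.278 -0.234 0; 0 -0.14 -0.278 -0.234 0; 0 -0.14 -0.278 -0.234 0")

```text
time: 23.0
ee_pos: [0.6997, -0.0021, 0.0802]
eef_rot: [[-1.0, -0.002, -0.0], [-0.002, 1.0, 0.0], [0.0, 0.0, -1.0]]
force: [-0.3, 0.7, -0.9]
finger_gap: 0.0652
grasp_force: 66.9
```

Run:
```python
from h import *
s=st()
w=robot.snapshot("wrist");q=robot.snapshot("scene")
print([(d["location"],d["confidence"]) for d in robot.tip_of("gauge_foot",w)])
print(proj(w,[.612,-.003,.012]),proj(w,[.612,-.003,.046]))
blob(w,"block",.012,[.612,-.003])
a=cv2.resize(q["color"][195:260,215:280],(400,400),interpolation=2)
b=cv2.resize(w["color"][114:314,156:356],(400,400),interpolation=2)
cv2.imwrite("pics/9.png",np.hstack([a,b]))
```

```text
t 23.0 p [ 0.6997 -0.0021  0.0802] F [-0.3  0.7 -0.9] gap 0.0652 gf 66.9
[([0.61, -0.0037, 0.0085], 0.9)]
[255.0663  95.1752] [254.8722  92.2291]
block [(array([ 0.6084, -0.0028]), array([255.3,  90.7]), array([107.8, 112.6]))]
```

View pics/9.png

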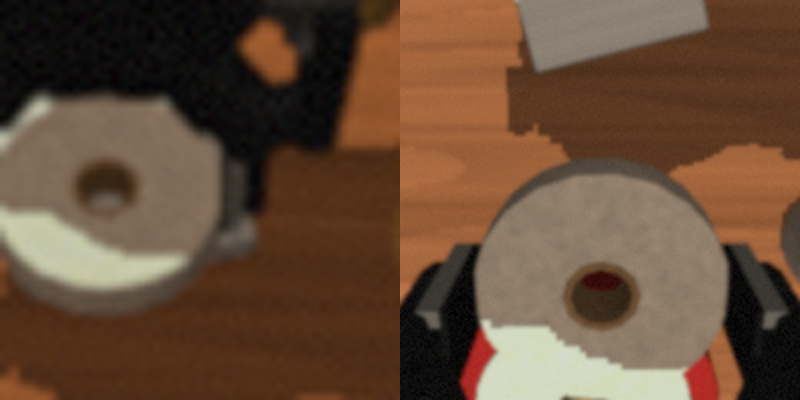

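The view shows roll A held level, its bore at wrist pixel (256,262), with the gauge block at the top of the image. I'll compute the offset between bore and pin.

```bash
cat >> h.py <<'E'
def block(p):
    hsv=cv2.cvtColor(p["color"],cv2.COLOR_BGR2HSV)
    u,v=proj(p,[.611,-.003,.012]).astype(int)
    m=((hsv[...,1]<60)&(hsv[...,2]>90)).astype(np.uint8)
    cs,_=cv2.findContours(m,cv2.RETR_EXTERNAL,cv2.CHAIN_APPROX_NONE)
    for c in cs:
        if cv2.pointPolygonTest(cv2.convexHull(c),(float(u),float(v)),False)>=0 and cv2.contourArea(c)>300:
            r=cv2.minAreaRect(c);w=np.array([unproj(p,k,.012)[:2] for k in cv2.boxPoints(r)])
            print("block",w.mean(0),np.linalg.norm(w[0]-w[1]),np.linalg.norm(w[1]-w[2]),"img",np.round(r[0],1))
            mm=np.zeros_like(m);cv2.fillConvexPoly(mm,cv2.convexHull(c),1);mm=cv2.erode(mm,np.ones((9,9)))
            d=(mm>0)&(m==0);ys,xs=np.nonzero(d)
            if len(xs)>5: print("pin px",xs.mean(),ys.mean(),len(xs),"at .029:",unproj(p,[xs.mean(),ys.mean()],.029))
def hole(p,uv,R=45):
    g=cv2.GaussianBlur(cv2.cvtColor(p["color"],cv2.COLOR_BGR2HSV),(3,3),0);u,v=map(int,uv)
    sub=g[v-R:v+R,u-R:u+R];m=(sub[...,1]>75).astype(np.uint8)
    cs,_=cv2.findContours(m,cv2.RETR_EXTERNAL,cv2.CHAIN_APPROX_NONE)
    for c in cs:
        if cv2.contourArea(c)>80 and abs(np.mean(c[:,0],0)-R).max()<R*.7:
            e=cv2.fitEllipse(c);print("hole",np.array(e[0])+[u-R,v-R],np.round(e[1],1))
E
python3 - <<'E'
from h import *
s=st()
w=robot.snapshot("wrist");block(w);t=robot.snapshot("top");block(t);q=robot.snapshot("scene");block(q)
hole(w,(256,262),30)
for z in(.10,.115,.13):print(z,proj(w,[*s["ee_pos"][:2],z]))
E
```

```text
t 23.15 p [ 0.6999 -0.0024  0.0802] F [ 0.2 -0.8  0.3] gap 0.0655 gf 66.9
block [ 0.6102 -0.0024] 0.0782516540150203 0.07853556849701464 img [256.   91.2]
pin px 254.25943396226415 96.23113207547169 212 at .029: [ 0.614  -0.0038  0.029 ]
hole [256.2944 261.8282] [34.8 39.5]
0.1 [255.7932 234.4142]
0.115 [255.7486 245.6097]
0.13 [255.6952 259.0342]
```

>>> send_rows(motion="0 0.09 -0.002 0 0; 0 0.176 -0.002 0 0; 0 0.176 -0.002 0 0; 0 0.176 -0.002 0.06 0; 0 0.176 -0.002 0.12 0; 0 0.176 -0.002 0.13 0; 0 0.176 -0.002 0.14 0; 0 0.176 -0.002 0.15 0; 0 0.176 -0.002 0.15 0")

```text
time: 24.42
ee_pos: [0.612, -0.0039, 0.0059]
eef_rot: [[-1.0, -0.001, -0.0], [-0.001, 1.0, 0.0], [0.0, 0.0, -1.0]]
force: [-6.0, 3.6, -3.7]
finger_gap: 0.0653
grasp_force: 66.9
```

Run:
```python
from h import *
s=st();print(s["ft_torque"])
w=robot.snapshot("wrist")
b=cv2.resize(w["color"][214:314,206:306],(400,400),interpolation=2)
q=robot.snapshot("scene")
a=cv2.resize(q["color"][185:250,205:270],(400,400),interpolation=2)
cv2.imwrite("pics/10.png",np.hstack([a,b]))
```

```text
t 24.43 p [ 0.612  -0.0039  0.0059] F [-6.   3.6 -3.7] gap 0.0653 gf 66.9
[0.5409 0.9923 0.0188]
```

View pics/10.png

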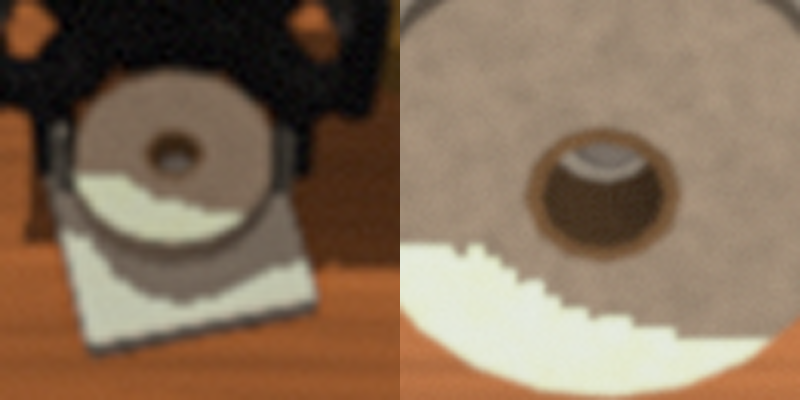

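The pilot is inside the bore, with some side force. I'll ease the roll to -x/+y and lower it to feel for the stop.

>>> send_rows(motion="0 0.002 0.001 0 0; 0 0.002 0.001 0.004 0; 0 0.002 0.001 0.008 0; 0 0.002 0.001 0.012 0; 0 0.002 0.001 0.012 0")

```text
time: 25.15
ee_pos: [0.6116, -0.0036, 0.0007]
eef_rot: [[-1.0, -0.0, 0.001], [-0.0, 1.0, -0.0], [-0.001, -0.0, -1.0]]
force: [-11.1, 2.3, 21.9]
finger_gap: 0.0653
grasp_force: 69.4
```

>>> send_rows(motion="0 0.003 0.001 0 0; 0 0.003 0.001 0.003 0; 0 0.003 0.001 0.006 0; 0 0.003 0.001 0.006 0")

```text
time: 25.65
ee_pos: [0.6113, -0.0034, -0.0003]
eef_rot: [[-1.0, -0.001, 0.004], [-0.001, 1.0, -0.001], [-0.004, -0.001, -1.0]]
force: [-14.6, 2.0, 42.3]
finger_gap: 0.0655
grasp_force: 71.5
```

Run:
```python
from h import *
s=st();print(s["ft_torque"]);go(.46,-.34,.08,s)
```

```text
t 25.65 p [ 0.6113 -0.0034 -0.0003] F [-14.6   2.   42.3] gap 0.0655 gf 71.5
[0.4253 2.478  0.0402]
go [ 0.3022 -0.6732 -0.1615] twist 0.0004
```

Roll A is stuck on the cone (42 N, underside about 25 mm above the block), so it is tight and goes to the tray.

>>> send_rows(motion="0 0 0 -0.03 0; 0 0 0 -0.09 0; 0 0 0 -0.16 0; 0 0 0 -0.16 0; 0 0.35 -0.67 -0.16 0; 0 0.35 -0.67 -0.16 0; 0 0.35 -0.67 -0.16 0; 0 0.35 -0.67 -0.16 0; 0 0.35 -0.67 -0.16 0; 0 0.35 -0.67 -0.16 0; 0 0.35 -0.67 -0.16 0; 0 0.35 -0.67 -0.16 0; 0 0.35 -0.67 -0.06 0; 0 0.35 -0.67 0.02 0; 0 0.35 -0.67 0.04 0; 0 0.35 -0.67 0.054 0; 0 0.35 -0.67 0.054 0")

```text
time: 27.78
ee_pos: [0.4354, -0.3385, -0.03]
eef_rot: [[-1.0, -0.001, 0.001], [-0.001, 1.0, -0.001], [-0.001, -0.001, -1.0]]
force: [0.0, 0.1, -0.8]
finger_gap: 0.0657
grasp_force: 67.3
```

Run:
```python
from h import *
st()
```

```text
t 27.77 p [ 0.4354 -0.3385 -0.03  ] F [ 0.   0.1 -0.8] gap 0.0657 gf 67.3
```

>>> send_rows(motion="1 0 0 0 0; 1 0 0 0 0; 1 0 0 0 0; 1 0 0 0 0; 1 0 0 -0.1 0; 1 0 0 -0.2 0; 1 0 0 -0.36 0; 1 0 0 -0.36 0; 1 -0.1 0.6 -0.36 0; 1 -0.1 0.6 -0.36 0; 1 -0.1 0.6 -0.36 0; 1 -0.1 0.6 -0.36 0; 1 -0.1 0.6 -0.36 0; 1 -0.1 0.6 -0.36 0")

```text
time: 29.52
ee_pos: [0.4845, -0.0351, 0.1485]
eef_rot: [[-1.0, -0.005, -0.001], [-0.005, 1.0, 0.001], [0.001, 0.001, -1.0]]
force: [0.1, -0.7, -0.0]
finger_gap: 0.0854
grasp_force: 0.0
```

>>> send_rows(motion="1 -0.09 0.53 0 0; 1 -0.09 0.53 0 0; 1 -0.09 0.53 0 0; 1 -0.09 0.53 0 0; 1 -0.09 0.53 0 0; 1 -0.09 0.53 0 0; 1 -0.09 0.53 0 0; 1 -0.09 0.53 0 0")

```text
time: 30.52
ee_pos: [0.5297, 0.2253, 0.1491]
eef_rot: [[-1.0, 0.001, 0.0], [0.001, 1.0, -0.0], [-0.0, -0.0, -1.0]]
force: [-0.2, -0.6, 0.3]
finger_gap: 0.0853
grasp_force: 0.0
```

Run:
```python
from h import *
s=st()
loc("roll_a1");loc("roll_c1");w=robot.snapshot("wrist")
o=blob(w,"C",.017,[.53,.227]);go(*o[1],-.03,s)
```

```text
t 30.52 p [0.5297 0.2253 0.1491] F [-0.2 -0.6  0.3] gap 0.0853 gf 0.0
roll_a1 top [(array([ 0.4385, -0.3384,  0.0089]), 0.93), (array([ 0.614 , -0.    ,  0.0127]), 0.72)]
roll_a1 scene [(array([ 0.437 , -0.3408,  0.0132]), 0.84), (array([ 0.4683, -0.3039,  0.0021]), 0.39)]
roll_c1 top [(array([0.515 , 0.2094, 0.0064]), 0.48)]
roll_c1 scene [(array([0.513 , 0.2106, 0.0046]), 0.95)]
C [(array([0.5139, 0.2114]), array([242.7, 165. ]), array([40.8, 42.5]))]
go [ 0.0316 -0.0277  0.3582] twist -0.0008
```

Roll C was knocked to about (0.514, 0.211). I'll grasp it there.

>>> send_rows(motion="1 0.031 -0.028 0.1 0; 1 0.031 -0.028 0.2 0; 1 0.031 -0.028 0.28 0; 1 0.031 -0.028 0.32 0; 1 0.031 -0.028 0.345 0; 1 0.031 -0.028 0.36 0; 1 0.031 -0.028 0.36 0; 0 0.031 -0.028 0.36 0; 0 0.031 -0.028 0.36 0; 0 0.031 -0.028 0.36 0; 0 0.031 -0.028 0.36 0; 0 0.031 -0.028 0.36 0; 0 0.031 -0.028 0.36 0; 0 0.031 -0.028 0.36 0; 0 0.031 -0.028 0.36 0")

```text
time: 32.85
ee_pos: [0.5145, 0.2128, -0.03]
eef_rot: [[-1.0, -0.001, 0.001], [-0.001, 1.0, 0.0], [-0.001, 0.0, -1.0]]
force: [-2.7, -1.1, 10.7]
finger_gap: 0.0492
grasp_force: 62.1
```

Run:
```python
from h import *
s=st();go(.68,-.003,.08,s)
```

```text
t 32.85 p [ 0.5145  0.2128 -0.03  ] F [-2.7 -1.1 10.7] gap 0.0492 gf 62.1
go [-0.3311 -0.4317 -0.2195] twist 0.0003
```

>>> send_rows(motion="0 0 0 -0.04 0; 0 0 0 -0.13 0; 0 0 0 -0.22 0; 0 0 0 -0.22 0; 0 -0.33 -0.432 -0.22 0; 0 -0.33 -0.432 -0.22 0; 0 -0.33 -0.432 -0.22 0; 0 -0.33 -0.432 -0.22 0; 0 -0.33 -0.432 -0.22 0; 0 -0.33 -0.432 -0.22 0; 0 -0.33 -0.432 -0.22 0")

```text
time: 34.22
ee_pos: [0.6783, -0.0022, 0.0786]
eef_rot: [[-1.0, -0.001, -0.001], [-0.001, 1.0, 0.0], [0.001, 0.0, -1.0]]
force: [0.1, -0.5, 0.4]
finger_gap: 0.0484
grasp_force: 62.5
```

Run:
```python
from h import *
s=st()
w=robot.snapshot("wrist");block(w);hole(w,proj(w,[*s["ee_pos"][:2],.127]),28)
for z in(.12,.127,.134):print(z,proj(w,[*s["ee_pos"][:2],z]))
go(.6105,-.003,.02,s)
```

```text
t 34.23 p [ 0.6783 -0.0022  0.0786] F [ 0.1 -0.5  0.4] gap 0.0484 gf 62.5
block [ 0.61   -0.0027] 0.07824761012732034 0.07835515659606204 img [255.4 117. ]
pin px 253.2153846153846 124.74615384615385 130 at .029: [ 0.6145 -0.0044  0.029 ]
hole [256.2471 255.7842] [34.1 38. ]
0.12 [255.6924 251.1143]
0.127 [255.6699 257.5639]
0.134 [255.6454 264.6332]
go [ 0.1356 -0.0015  0.1174] twist 0.0007
```

>>> send_rows(motion="0 0.136 -0.002 0 0; 0 0.136 -0.002 0 0; 0 0.136 -0.002 0 0; 0 0.136 -0.002 0.06 0; 0 0.136 -0.002 0.11 0; 0 0.136 -0.002 0.12 0; 0 0.136 -0.002 0.13 0; 0 0.136 -0.002 0.136 0; 0 0.136 -0.002 0.136 0")

```text
time: 35.4
ee_pos: [0.6113, -0.0043, 0.0114]
eef_rot: [[-1.0, -0.0, 0.001], [-0.0, 1.0, -0.0], [-0.001, -0.0, -1.0]]
force: [-0.1, -0.5, 0.7]
finger_gap: 0.0488
grasp_force: 62.5
```

>>> send_rows(motion="0 0 0.001 0.005 0; 0 0 0.001 0.01 0; 0 0 0.001 0.014 0; 0 0 0.001 0.019 0; 0 0 0.001 0.019 0")

```text
time: 36.02
ee_pos: [0.612, -0.0033, 0.0049]
eef_rot: [[-1.0, -0.001, 0.003], [-0.001, 1.0, 0.0], [-0.003, 0.0, -1.0]]
force: [-15.9, 5.6, 41.9]
finger_gap: 0.0488
grasp_force: 68.4
```

>>> send_rows(motion="0 0 0 -0.01 0; 0 0.004 0.001 -0.01 0; 0 0.004 0.001 -0.005 0; 0 0.004 0.001 0 0; 0 0.004 0.001 0 0")

```text
time: 36.65
ee_pos: [0.6111, -0.0033, 0.0049]
eef_rot: [[-1.0, -0.0, 0.005], [-0.0, 1.0, -0.0], [-0.005, -0.0, -1.0]]
force: [-5.5, 2.9, 40.5]
finger_gap: 0.0489
grasp_force: 68.3
```

Run:
```python
from h import *
s=st();print(s["ft_torque"])
w=robot.snapshot("wrist");u,v=proj(w,[*s["ee_pos"][:2],.052]);print(u,v);hole(w,(u,v),28)
u,v=int(u),int(v)
cv2.imwrite("pics/11.png",cv2.resize(w["color"][v-40:v+40,u-40:u+40],(400,400),interpolation=2))
```

```text
t 36.65 p [ 0.6111 -0.0033  0.0049] F [-5.5  2.9 40.5] gap 0.0489 gf 68.3
[0.6047 1.0215 0.0386]
255.64328386860944 256.9681878709732
hole [256.3751 255.6876] [33.2 38. ]
```

View pics/11.png

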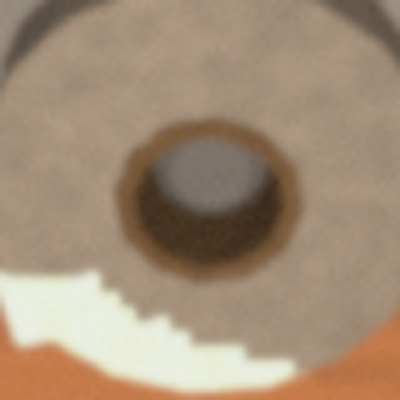

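Roll C also sticks on the cone (40 N with the side force relieved, bore about 16 mm in the picture), so it goes to the tray.

>>> send_rows(motion="0 0 0 -0.03 0; 0 0 0 -0.09 0; 0 0 0 -0.16 0; 0 0 0 -0.16 0; 0 0.18 -0.665 -0.16 0; 0 0.18 -0.665 -0.16 0; 0 0.18 -0.665 -0.16 0; 0 0.18 -0.665 -0.16 0; 0 0.18 -0.665 -0.16 0; 0 0.18 -0.665 -0.16 0; 0 0.18 -0.665 -0.16 0; 0 0.18 -0.665 -0.16 0; 0 0.18 -0.665 -0.06 0; 0 0.18 -0.665 0.02 0; 0 0.18 -0.665 0.04 0; 0 0.18 -0.665 0.05 0; 0 0.18 -0.665 0.05 0")

```text
time: 38.83
ee_pos: [0.5199, -0.336, -0.0222]
eef_rot: [[-1.0, -0.001, 0.001], [-0.001, 1.0, -0.001], [-0.001, -0.001, -1.0]]
force: [1.5, 0.7, -0.8]
finger_gap: 0.0488
grasp_force: 63.8
```

Run:
```python
from h import *
st();p=robot.snapshot("scene");print([(d["location"],d["confidence"]) for d in robot.tip_of("roll_d1",p)])
```

```text
t 38.83 p [ 0.5199 -0.336  -0.0222] F [ 1.5  0.7 -0.8] gap 0.0488 gf 63.8
[([0.4107, 0.301, 0.0093], 0.66)]
```

>>> send_rows(motion="0.85 0 0 0 0; 0.85 0 0 0 0; 0.85 0 0 0 0; 0.85 0 0 0 0; 1 0 0 -0.1 0; 1 0 0 -0.2 0; 1 0 0 -0.35 0; 1 0 0 -0.35 0; 1 0.1 0.6 -0.35 0; 1 0.1 0.6 -0.35 0; 1 0.1 0.6 -0.35 0; 1 0.1 0.6 -0.35 0; 1 0.1 0.6 -0.35 0; 1 0.1 0.6 -0.35 0")

```text
time: 40.67
ee_pos: [0.4683, -0.0328, 0.1513]
eef_rot: [[-1.0, -0.004, -0.0], [-0.004, 1.0, 0.0], [0.0, 0.0, -1.0]]
force: [-0.1, -0.8, -0.4]
finger_gap: 0.0854
grasp_force: 0.0
```

>>> send_rows(motion="1 0.12 0.67 0 0; 1 0.12 0.67 0 0; 1 0.12 0.67 0 0; 1 0.12 0.67 0 0; 1 0.12 0.67 0 0; 1 0.12 0.67 0 0; 1 0.12 0.67 0 0; 1 0.12 0.67 0 0; 1 0.12 0.67 0 0")

```text
time: 41.8
ee_pos: [0.4094, 0.2982, 0.1514]
eef_rot: [[-1.0, 0.001, -0.0], [0.001, 1.0, -0.0], [0.0, -0.0, -1.0]]
force: [-0.9, -0.3, -1.1]
finger_gap: 0.0854
grasp_force: 0.0
```

Run:
```python
from h import *
s=st()
loc("roll_c1");loc("roll_d1");w=robot.snapshot("wrist")
o=blob(w,"D",.017,[.411,.303]);go(*o[1],-.027,s)
```

```text
t 41.8 p [0.4094 0.2982 0.1514] F [-0.9 -0.3 -1.1] gap 0.0854 gf 0.0
roll_c1 top [(array([ 0.5148, -0.3381,  0.0115]), 0.92), (array([0.5288, 0.0808, 0.0043]), 0.21)]
roll_c1 scene [(array([ 0.5164, -0.3392,  0.0092]), 0.94), (array([ 0.4715, -0.3025,  0.0014]), 0.45)]
roll_d1 top [(array([0.4108, 0.3051, 0.0057]), 0.48), (array([ 0.6111, -0.0002,  0.0113]), 0.28)]
roll_d1 scene [(array([0.4155, 0.3023, 0.0063]), 0.73)]
D [(array([0.4149, 0.3029]), array([259.3, 182.6]), array([33.4, 34.6]))]
go [-0.0109  0.0095  0.3567] twist -0.0007
```

>>> send_rows(motion="1 -0.01 0.009 0.1 0; 1 -0.01 0.009 0.2 0; 1 -0.01 0.009 0.28 0; 1 -0.01 0.009 0.32 0; 1 -0.01 0.009 0.345 0; 1 -0.01 0.009 0.36 0; 1 -0.01 0.009 0.36 0; 0 -0.01 0.009 0.36 0; 0 -0.01 0.009 0.36 0; 0 -0.01 0.009 0.36 0; 0 -0.01 0.009 0.36 0; 0 -0.01 0.009 0.36 0; 0 -0.01 0.009 0.36 0; 0 -0.01 0.009 0.36 0; 0 -0.01 0.009 0.36 0; 0 -0.01 0.009 0.36 0")

```text
time: 44.25
ee_pos: [0.4143, 0.3038, -0.0274]
eef_rot: [[-1.0, -0.0, 0.001], [-0.0, 1.0, 0.0], [-0.001, 0.0, -1.0]]
force: [-4.5, -3.8, 15.6]
finger_gap: 0.0408
grasp_force: 58.6
```

Run:
```python
from h import *
s=st();go(.66,-.003,.08,s)
```

```text
t 44.25 p [ 0.4143  0.3038 -0.0274] F [-4.5 -3.8 15.6] gap 0.0408 gf 58.6
go [-0.4914 -0.6138 -0.2147] twist 0.0003
```

>>> send_rows(motion="0 0 0 -0.04 0; 0 0 0 -0.13 0; 0 0 0 -0.215 0; 0 0 0 -0.215 0; 0 -0.49 -0.614 -0.215 0; 0 -0.49 -0.614 -0.215 0; 0 -0.49 -0.614 -0.215 0; 0 -0.49 -0.614 -0.215 0; 0 -0.49 -0.614 -0.215 0; 0 -0.49 -0.614 -0.215 0; 0 -0.49 -0.614 -0.215 0; 0 -0.49 -0.614 -0.215 0; 0 -0.49 -0.614 -0.215 0; 0 -0.49 -0.614 -0.215 0")

```text
time: 46.0
ee_pos: [0.6586, -0.002, 0.0792]
eef_rot: [[-1.0, -0.002, 0.0], [-0.002, 1.0, -0.0], [-0.0, -0.0, -1.0]]
force: [0.7, 0.2, -0.3]
finger_gap: 0.0412
grasp_force: 60.7
```

```bash
cat >> h.py <<'E'
def bore(p,uv,R=24):
    u,v=map(int,uv);g=cv2.cvtColor(p["color"],cv2.COLOR_BGR2GRAY)
    print("row profile",g[v-2:v+3,u-R:u+R+1].mean(0).round().astype(int).tolist())
E
python3 - <<'E'
from h import *
s=st()
w=robot.snapshot("wrist");block(w);uv=proj(w,[*s["ee_pos"][:2],.125]);hole(w,uv,28);bore(w,uv)
for z in(.12,.127,.134):print(z,proj(w,[*s["ee_pos"][:2],z]))
go(.6105,-.003,.02,s)
E
```

```text
t 46.0 p [ 0.6586 -0.002   0.0792] F [ 0.7  0.2 -0.3] gap 0.0412 gf 60.7
block [ 0.6104 -0.0027] 0.0780105338204891 0.07811696647758117 img [255.3 140.4]
pin px 251.3684210526316 150.3684210526316 57 at .029: [ 0.6154 -0.0058  0.029 ]
hole [256.3395 254.6042] [43.8 49.4]
row profile [130, 115, 95, 88, 81, 68, 55, 45, 45, 47, 49, 52, 60, 71, 79, 89, 93, 99, 102, 106, 108, 111, 113, 113, 114, 113, 113, 113, 113, 114, 112, 111, 107, 103, 96, 88, 81, 73, 65, 55, 50, 43, 44, 42, 48, 57, 71, 82, 91]
0.12 [255.695  250.7316]
0.127 [255.6692 257.1497]
0.134 [255.641  264.1819]
go [ 0.0961 -0.0018  0.1184] twist 0.0012
```

Roll D's bore looks larger (49 px against 38 px for A and C). Trying it on the gauge.

>>> send_rows(motion="0 0.097 -0.002 0 0; 0 0.097 -0.002 0 0; 0 0.097 -0.002 0 0; 0 0.097 -0.002 0.06 0; 0 0.097 -0.002 0.11 0; 0 0.097 -0.002 0.12 0; 0 0.097 -0.002 0.13 0; 0 0.097 -0.002 0.14 0; 0 0.097 -0.002 0.15 0; 0 0.097 -0.002 0.15 0")

```text
time: 47.3
ee_pos: [0.6103, -0.0042, 0.0038]
eef_rot: [[-1.0, -0.0, -0.001], [-0.0, 1.0, 0.0], [0.001, 0.0, -1.0]]
force: [-1.4, 0.4, -1.9]
finger_gap: 0.0407
grasp_force: 60.8
```

>>> send_rows(motion="0 0 0 0.008 0; 0 0 0 0.016 0; 0 0 0 0.024 0; 0 0 0 0.032 0; 0 0 0 0.038 0; 0 0 0 0.042 0; 0 0 0 0.042 0")

```text
time: 48.18
ee_pos: [0.6104, -0.0042, -0.0155]
eef_rot: [[-1.0, -0.001, 0.0], [-0.001, 1.0, -0.0], [-0.0, -0.0, -1.0]]
force: [-16.8, 2.8, 26.8]
finger_gap: 0.041
grasp_force: 63.7
```

Roll D went right down to the block. I'll release it to settle, regrip slightly higher and lift off.

>>> send_rows(motion="0.65 0 0 0 0; 0.65 0 0 0 0; 0.65 0 0 0 0; 0.65 0.001 0 -0.002 0; 0.65 0.001 0.001 -0.005 0; 0.65 0.001 0.001 -0.005 0; 0 0.001 0.001 -0.005 0; 0 0.001 0.001 -0.005 0; 0 0.001 0.001 -0.005 0; 0 0.001 0.001 -0.005 0; 0 0.001 0.001 -0.005 0; 0 0.001 0.001 -0.005 0; 0 0.001 0.001 -0.005 0")

```text
time: 49.8
ee_pos: [0.6102, -0.0038, -0.0138]
eef_rot: [[-1.0, -0.0, 0.0], [-0.0, 1.0, -0.0], [-0.0, -0.0, -1.0]]
force: [-3.9, 0.6, 10.1]
finger_gap: 0.0409
grasp_force: 59.1
```

Run:
```python
from h import *
s=st();w=robot.snapshot("wrist");uv=proj(w,[*s["ee_pos"][:2],.028]);print(uv);hole(w,uv,32)
```

```text
t 49.8 p [ 0.6102 -0.0038 -0.0138] F [-3.9  0.6 10.1] gap 0.0409 gf 59.1
[255.7463 251.6308]
hole [256.5776 253.4198] [41.3 45.4]
```

>>> send_rows(motion="0 0 0 -0.03 0; 0 0 0 -0.08 0; 0 0 0 -0.15 0; 0 0 0 -0.228 0; 0 0 0 -0.228 0; 0 0.17 -0.106 -0.228 0; 0 0.17 -0.106 -0.228 0; 0 0.17 -0.106 -0.228 0; 0 0.17 -0.106 -0.228 0; 0 0.17 -0.106 -0.228 0")

```text
time: 51.1
ee_pos: [0.5256, -0.0564, 0.0993]
eef_rot: [[-1.0, -0.001, -0.0], [-0.001, 1.0, 0.0], [0.0, 0.0, -1.0]]
force: [0.8, 0.3, 0.1]
finger_gap: 0.0408
grasp_force: 60.6
```

Run:
```python
from h import *
s=st();w=robot.snapshot("wrist");uv=proj(w,[*s["ee_pos"][:2],s["ee_pos"][2]+.042]);print("TCP at topface",uv);hole(w,uv,32)
u,v=proj(w,[.45,-.0565,.07]);f=proj(w,[.45,-.0565,.01]);print("pin tip pred",u,v,"foot pred",f)
for n in("spindle_foot",):print([(d["location"],d["confidence"]) for d in robot.tip_of(n,w)])
d=robot.masks_of("spindle",w)
if d:
    m=d[0]["region"].astype(np.uint8);c=max(cv2.findContours(m,0,1)[0],key=cv2.contourArea);e=cv2.fitEllipse(cv2.convexHull(c));print("mask ell",e,unproj(w,e[0],.01))
cv2.imwrite("pics/12.png",cv2.resize(w["color"][20:300,156:356],(560,784))[:600])
```

```text
t 51.1 p [ 0.5256 -0.0564  0.0993] F [0.8 0.3 0.1] gap 0.0408 gf 60.6
TCP at topface [255.7531 251.7285]
hole [256.3801 253.1792] [43.5 48.6]
pin tip pred 255.83688715016496 109.31037413773572 foot pred [255.9288 110.1701]
[([0.4506, -0.0551, 0.0087], 0.92), ([0.4363, 0.1409, -0.001], 0.72)]
mask ell ((256.5379333496094, 109.23355865478516), (94.89798736572266, 97.29804229736328), 168.39129638671875) [ 0.4492 -0.0559  0.01  ]
```

View pics/12.png

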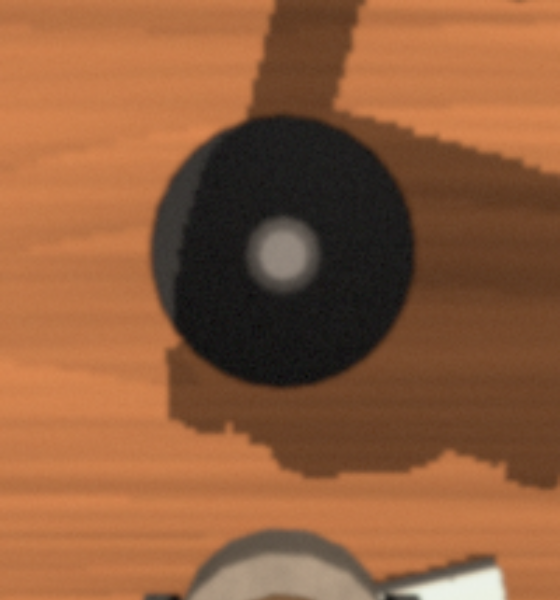

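The spindle pin top is at about (257,111), roughly (0.4505, -0.056). Lowering D onto its nose.

>>> send_rows(motion="0 0.151 0 0 0; 0 0.151 0 0 0; 0 0.151 0 0 0; 0 0.151 0 0.06 0; 0 0.151 0 0.1 0; 0 0.151 0 0.11 0; 0 0.151 0 0.12 0; 0 0.151 0 0.13 0; 0 0.151 0 0.139 0; 0 0.151 0 0.139 0")

```text
time: 52.5
ee_pos: [0.4495, -0.0568, 0.0299]
eef_rot: [[-1.0, -0.0, -0.0], [-0.0, 1.0, -0.0], [0.0, -0.0, -1.0]]
force: [0.6, 0.8, 0.3]
finger_gap: 0.0407
grasp_force: 60.6
```

Free. Continuing down toward the foot.

>>> send_rows(motion="0 0 0 0.01 0; 0 0 0 0.02 0; 0 0 0 0.03 0; 0 0 0 0.045 0; 0 0 0 0.06 0; 0 0 0 0.075 0; 0 0 0 0.084 0; 0 0 0 0.09 0; 0 0 0 0.09 0")

```text
time: 53.62
ee_pos: [0.4495, -0.0568, -0.0151]
eef_rot: [[-1.0, -0.0, -0.0], [-0.0, 1.0, -0.0], [0.0, -0.0, -1.0]]
force: [-0.2, -0.5, -0.3]
finger_gap: 0.0405
grasp_force: 60.6
```

>>> send_rows(motion="0 0 0 0.003 0; 0 0 0 0.003 0; 0.7 0 0 0.003 0; 0.7 0 0 0.003 0; 0.7 0 0 0.003 0; 0.7 0 0 0.003 0; 0.7 0 0 -0.05 0; 0.7 0 0 -0.15 0; 1 0 0 -0.33 0; 1 0 0 -0.33 0; 1 0 0 -0.33 0; 1 -0.1 0.2 -0.33 0; 1 -0.36 0.77 -0.33 0; 1 -0.36 0.77 -0.33 0; 1 -0.36 0.77 -0.33 0; 1 -0.36 0.77 -0.33 0; 1 -0.36 0.77 -0.33 0; 1 -0.36 0.77 -0.33 0; 1 -0.36 0.77 -0.33 0; 1 -0.36 0.77 -0.33 0")

```text
time: 56.12
ee_pos: [0.6289, 0.3278, 0.1484]
eef_rot: [[-1.0, -0.001, -0.002], [-0.001, 1.0, -0.001], [0.002, -0.001, -1.0]]
force: [0.0, -0.4, 0.1]
finger_gap: 0.0852
grasp_force: 0.0
```

Run:
```python
from h import *
s=st()
loc("roll_d1");loc("roll_e1");w=robot.snapshot("wrist")
o=blob(w,"E",.017,[.628,.327]);go(*o[1],-.027,s)
for q in(robot.snapshot("scene"),):
    print(proj(q,[.45,-.0565,.01]),proj(q,[.45,-.0565,.026]))
    cv2.imwrite("pics/13.png",cv2.resize(q["color"][120:185,180:245],(400,400),interpolation=2))
```

```text
t 56.12 p [0.6289 0.3278 0.1484] F [ 0.  -0.4  0.1] gap 0.0852 gf 0.0
roll_d1 top [(array([ 0.4467, -0.057 ,  0.0173]), 0.47)]
roll_d1 scene [(array([ 0.4497, -0.0554,  0.0173]), 0.6)]
roll_e1 top [(array([0.6312, 0.3263, 0.0104]), 0.68)]
roll_e1 scene [(array([0.6291, 0.3239, 0.008 ]), 0.82), (array([ 0.6058, -0.0025,  0.0146]), 0.68)]
E [(array([0.6307, 0.3294]), array([257.3, 179. ]), array([27.4, 28. ]))]
go [-0.0041  0.0035  0.3508] twist 0.0004
[212.092 164.783] [211.7486 160.1698]
```

View pics/13.png

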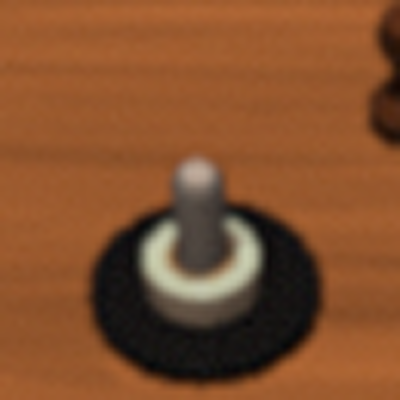

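Roll D sits level on the spindle foot. Now roll E.

>>> send_rows(motion="1 -0.003 0.003 0.1 0; 1 -0.003 0.003 0.2 0; 1 -0.003 0.003 0.28 0; 1 -0.003 0.003 0.32 0; 1 -0.003 0.003 0.34 0; 1 -0.003 0.003 0.352 0; 1 -0.003 0.003 0.352 0; 0 -0.003 0.003 0.352 0; 0 -0.003 0.003 0.352 0; 0 -0.003 0.003 0.352 0; 0 -0.003 0.003 0.352 0; 0 -0.003 0.003 0.352 0; 0 -0.003 0.003 0.352 0; 0 -0.003 0.003 0.352 0; 0 -0.003 0.003 0.352 0; 0 -0.003 0.003 0.352 0; 0 -0.003 0.003 0.352 0")

```text
time: 58.75
ee_pos: [0.6313, 0.3299, -0.0251]
eef_rot: [[-1.0, -0.0, 0.001], [-0.0, 1.0, 0.0], [-0.001, 0.0, -1.0]]
force: [-2.1, -0.6, 8.3]
finger_gap: 0.0329
grasp_force: 58.8
```

Run:
```python
from h import *
s=st();go(.66,-.003,.1,s)
```

```text
t 58.75 p [ 0.6313  0.3299 -0.0251] F [-2.1 -0.6  8.3] gap 0.0329 gf 58.8
go [-0.0574 -0.6657 -0.2503] twist 0.0003
```

>>> send_rows(motion="0 0 0 -0.04 0; 0 0 0 -0.13 0; 0 0 0 -0.25 0; 0 0 0 -0.25 0; 0 -0.058 -0.665 -0.25 0; 0 -0.058 -0.665 -0.25 0; 0 -0.058 -0.665 -0.25 0; 0 -0.058 -0.665 -0.25 0; 0 -0.058 -0.665 -0.25 0; 0 -0.058 -0.665 -0.25 0; 0 -0.058 -0.665 -0.25 0; 0 -0.058 -0.665 -0.25 0; 0 -0.058 -0.665 -0.25 0")

```text
time: 60.38
ee_pos: [0.66, -0.0013, 0.0991]
eef_rot: [[-1.0, -0.002, -0.0], [-0.002, 1.0, 0.0], [0.0, 0.0, -1.0]]
force: [-0.3, 0.2, -1.6]
finger_gap: 0.0329
grasp_force: 59.6
```

Run:
```python
from h import *
s=st()
w=robot.snapshot("wrist");block(w)
uv=proj(w,[*s["ee_pos"][:2],s["ee_pos"][2]+.043]);print(uv);hole(w,uv,28)
go(.610,-.003,.02,s)
```

```text
t 60.38 p [ 0.66   -0.0013  0.0991] F [-0.3  0.2 -1.6] gap 0.0329 gf 59.6
block [ 0.6103 -0.0027] 0.07799548939218869 0.07801070985941978 img [254.6 136.8]
pin px 251.5 145.40322580645162 62 at .029: [ 0.6151 -0.0053  0.029 ]
[255.6982 252.7085]
hole [256.2989 251.0793] [33.2 36.8]
go [ 0.1001 -0.0032  0.1582] twist 0.0013
```

>>> send_rows(motion="0 0.099 -0.004 0 0; 0 0.099 -0.004 0 0; 0 0.099 -0.004 0 0; 0 0.099 -0.004 0.06 0; 0 0.099 -0.004 0.13 0; 0 0.099 -0.004 0.15 0; 0 0.099 -0.004 0.16 0; 0 0.099 -0.004 0.17 0; 0 0.099 -0.004 0.17 0")

```text
time: 61.55
ee_pos: [0.6109, -0.0047, 0.0145]
eef_rot: [[-1.0, -0.0, 0.001], [-0.0, 1.0, -0.0], [-0.001, -0.0, -1.0]]
force: [0.1, 1.4, -0.3]
finger_gap: 0.0327
grasp_force: 59.6
```

>>> send_rows(motion="0 0.001 0.003 0.005 0; 0 0.001 0.003 0.01 0; 0 0.001 0.003 0.015 0; 0 0.001 0.003 0.018 0; 0 0.001 0.003 0.018 0")

```text
time: 62.18
ee_pos: [0.6127, -0.0039, 0.0091]
eef_rot: [[-1.0, -0.0, 0.007], [-0.0, 1.0, -0.002], [-0.007, -0.002, -1.0]]
force: [-3.6, -1.7, 39.1]
finger_gap: 0.0328
grasp_force: 68.1
```

Run:
```python
from h import *
s=st();go(.52,-.25,.09,s)
```

```text
t 62.17 p [ 0.6127 -0.0039  0.0091] F [-3.6 -1.7 39.1] gap 0.0328 gf 68.1
go [ 0.1844 -0.4925 -0.1623] twist 0.0003
```

Roll E sticks at the cone (39 N, little side force), so it is tight and goes to the tray.

>>> send_rows(motion="0 0 0 -0.03 0; 0 0 0 -0.09 0; 0 0 0 -0.17 0; 0 0 0 -0.17 0; 0 0.21 -0.503 -0.17 0; 0 0.21 -0.503 -0.17 0; 0 0.21 -0.503 -0.17 0; 0 0.21 -0.503 -0.17 0; 0 0.21 -0.503 -0.17 0; 0 0.21 -0.503 -0.17 0; 0 0.21 -0.503 -0.17 0; 0 0.21 -0.503 -0.06 0; 0 0.21 -0.503 0.02 0; 0 0.21 -0.503 0.04 0; 0 0.21 -0.503 0.05 0; 0 0.21 -0.503 0.05 0")

```text
time: 64.18
ee_pos: [0.5059, -0.255, -0.0188]
eef_rot: [[-1.0, -0.001, 0.001], [-0.001, 1.0, -0.001], [-0.001, -0.001, -1.0]]
force: [0.8, -0.3, 0.2]
finger_gap: 0.0328
grasp_force: 63.8
```

>>> send_rows(motion="0.5 0 0 0 0; 0.5 0 0 0 0; 0.5 0 0 0 0; 0.5 0 0 0 0; 0.5 0 0 -0.1 0; 0.5 0 0 -0.2 0; 0.5 0 0 -0.4 0; 0.5 0 0 -0.4 0; 0.5 0.1 0.4 -0.4 0; 0.5 0.1 0.4 -0.4 0; 0.5 0.1 0.4 -0.4 0; 0.5 0.1 0.9 -0.4 0; 0.5 0.1 0.9 -0.4 0; 0.5 0.1 0.9 -0.4 0; 0.5 0.1 0.9 -0.4 0; 0.5 0.1 0.9 -0.4 0")

```text
time: 66.18
ee_pos: [0.4543, 0.1982, 0.18]
eef_rot: [[-1.0, -0.004, -0.0], [-0.004, 1.0, 0.0], [0.0, 0.0, -1.0]]
force: [1.1, -0.2, -0.5]
finger_gap: 0.0425
grasp_force: 0.0
```

Run:
```python
from h import *
st();q=robot.snapshot("scene")
cv2.imwrite("pics/14.png",cv2.resize(q["color"][90:330,40:360],(800,600),interpolation=2))
```

```text
t 66.17 p [0.4543 0.1982 0.18  ] F [ 1.1 -0.2 -0.5] gap 0.0425 gf 0.0
```

View pics/14.png

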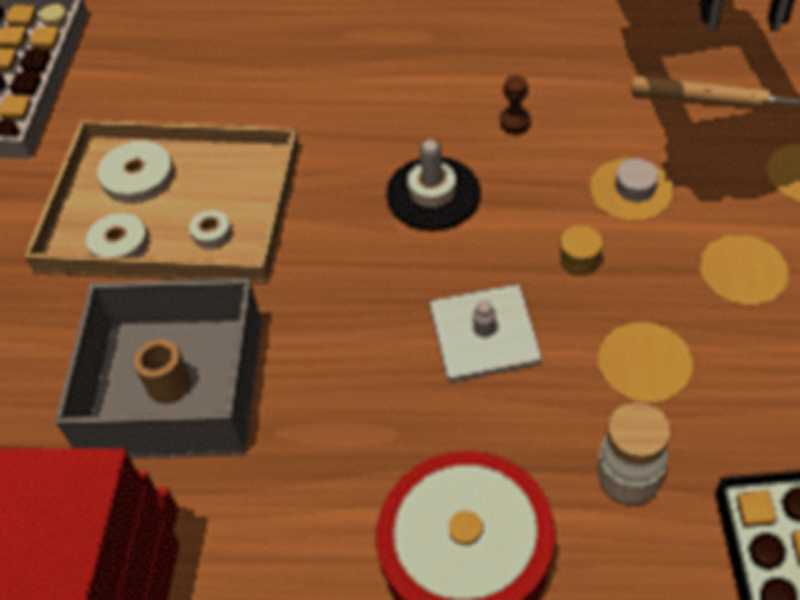

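The view shows the three tight rolls flat in the tray at about (133,170), (117,237) and (210,229). The core is in the bin at (163,370), roll D is home on the spindle at (431,187), and the tins and jar are standing. Handing in.

```bash
python3 -c "
from workcell import robot
print(robot.finish_job())"
```

```text
the job is handed in; nothing more can be done
None
```

The job is handed in, but the judge's verdict was not shown: the core is in the bin, rolls A, C and E stuck on the gauge and lie in the tray, and D fitted and is home on the spindle; the tins and jar stand untouched, but early on the gripper closed on the spindle pin and pressed on roll A at 32 N.

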